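Index the sample carousel

TASK

On the sample carousel, push the platter round by the pegs on its rim until the conical flask faces the front and the index pin drops into the notch by itself; the notch is only roughly placed, so feel for it and stop pushing as soon as the pin holds the platter. Then press the pin's knob gently until it is fully home. Be gentle, never over about 20 N on the platter or 30 N on the pin; do not upset the jar that stands on the platter, and leave everything else on the bench alone.

Things in the scene. Friction and masses are not known exactly. Their poses are not given: they have to be found in the camera images.
- carousel: Fixed black base of the sample carousel: a round platter 300 mm across on a vertical axle, with an index-pin arm at one side. Origin on the axle, on the bench. Its -x axis is the FRONT of the carousel, its +y axis points to the arm. It may stand turned up to 0.35 rad and never moves.
- bush (a point): Top of the arm's bush, in which the vertical index pin slides: 115 mm from the axle on the base's +y side, 98 mm above the bench. The arm is an aluminium post 165 to 183 mm from the axle with a bar reaching inwards over the platter's edge, its underside 80 mm above the bench.
- platter: Platter, turns endlessly either way about the axle; stiff, about 2.5 N at a peg. Origin on the axle 30 mm above the bench; top face 46 mm above the bench, radius 150 mm. With its axes parallel to the base's, the flask faces the front. Fixed upon it, 70 mm from the axle, are the flask at 180 degrees and four straight jars (to 42 mm wide, 66 mm tall) at 108, 36, -36, -108 degrees.
- peg (a point): Centre of the top of one of the eight upright steel finger pegs on the platter's rim: 10 mm diameter, 28 mm tall (tops 74 mm above the bench), on a circle of radius 140 mm, at 22.5 degrees (this one), 67.5, 112.5 and so on every 45 degrees counter-clockwise from the platter's +x axis. They pass under the arm's bar.
- notch_nominal (a point): Where the platter's only notch should be: on the platter's top face, 115 mm from the axle at 90 degrees from the platter's +x axis. The real notch (15 mm wide, cut 50 mm inwards from the rim) is in a clamped-on aluminium band and lies up to 19 mm from here to either side along the rim, different each time; the band does not slip.
- flask (a point): Foot of the axis of the only conical flask on the platter (50 mm wide foot, narrow neck, white stopper, 74 mm tall), on the platter's top face, 70 mm from the axle.
- pin (a joint): How far the index pin is down (m): about 0.0005 while its 11 mm tip rides on the platter, about 0.006 once a weak spring has dropped it into the notch (it then stops the platter within 3 mm either way), 0.0135 fully home, knob on the bush. The last part must be pressed, 5 to 10 N; its taper (to 13 mm) draws the platter into line and it stays down.
- knob_top (a point): Centre of the top of the index pin's black round knob (28 mm diameter, 18 mm tall); 130 mm above the bench while the pin is up. It goes down with the pin.
- jar: Loose white jar, 48 mm diameter, 60 mm tall, standing at the middle of the platter and riding along. Origin at its foot's centre, z up.
- beaker: Loose glass beaker, 70 mm diameter, 90 mm tall. Origin at its foot's centre.
- bottle: Loose brown bottle, 60 mm diameter, 150 mm tall. Origin at its foot's centre.
- tip_box: Loose pipette-tip box, 122 by 87 by 75 mm. Origin at the centre of its underside.
- tube_rack: Loose white tube rack with capped tubes, 70 by 160 mm, 102 mm tall. Origin at the centre of its underside.
- pipette: Loose hand pipette lying on the bench, 250 mm long along its x axis, 26 mm thick. Origin on the bench under its middle.
- dropper: Loose small white bottle, 34 mm diameter, 70 mm tall. Origin at its foot's centre.
Things that resemble listed ones, but are neither listed nor needed, are in the scene too. Leave any red or turquoise look-alike of the jar alone.

How it is judged (in metres and radians):
On the way, in this order (a step that is already met when the one before it is completed fails the run):
1. the flask faces the front and the pin has dropped into the notch by itself, the knob untouched (value of joint pin between 0.0035 and 0.0105 m and x of flask in the frame of carousel below -0.06 m and y of flask in the frame of carousel between -0.018 and 0.018 m and contact force between the fingers and pin below 0.2 N), for 0.2 s.
2. the pin is pressed fully home (value of joint pin above 0.012 m), for 0.2 s.
At the end, for the whole second after the job is handed in: The index pin is fully home (pressed down at least 12 of its 13.5 mm), the conical flask is at the front of the carousel (within 18 mm sideways), the platter is at rest and the jar on it upright (within 0.2 rad) (value of joint pin above 0.012 m and x of flask in the frame of carousel below -0.06 m and y of flask in the frame of carousel between -0.018 and 0.018 m and angular speed of platter below 0.1 rad/s and angle between jar's own z axis and vertical below 0.2 rad); the robot touches nothing.
It fails at once if the platter is pushed with more than 20 N (contact force between any of the fingers, the arm and platter above 20 N).
It fails at once if the pin is pressed with more than 30 N (contact force between any of the fingers, the arm and pin above 30 N).
It fails at once if the jar on the platter is tipped or moved off its middle (angle between jar's own z axis and vertical above 0.35 rad or horizontal distance between jar and carousel above 0.05 m).
It fails at once if something else on the bench is moved by more than 20 mm (distance of any of beaker, bottle, tip_box, tube_rack, pipette, dropper from where it was at the start of the episode above 0.02 m).
It also fails if it takes over 64 s, if anything falls off the work surface, if the arm or the gripper's body presses on something with over 40 N, if the wrist force passes 120 N, or if a joint passes its speed limit or range.

ROBOT

A 7-joint arm with a two-finger parallel gripper is mounted at the origin on the work surface. World frame = base frame: x ahead of the robot, y to its left, z up, the work surface at z = 0. Lengths are in m, angles in degrees, forces in N, time in s.
With the tool pointing down it reaches from about 0.425 to 0.875 m from the base axis. Payload 4.7 kg.
Tool frame: the origin (TCP) lies at the very end of the fingers, on their centre line; the grasp point (between the pads) lies 19 mm behind it (env.grasp_offset is the distance from the TCP to the grasp point, in m); z points along the fingers, y is the line along which they close (so a half turn about z gives the same grasp; the last joint's range is limited). The gripper opens to 87 mm and grips with 3 to 60 N. Pads are 19 mm wide; open, the fingers measure 117 mm over their backs; the gripper's body (75 mm by 190 mm) begins 51 mm behind the grasp point.
Start: joints at [67.901, 18.392, -4.016, 83.108, 1.295, 78.541, -3.26], TCP at [0.253, -0.599, 0.223] pointing down, gripper open.
Joint ranges: [-163.93, 163.93], [-17.29, 119.83], [-79.2, 71.16], [3.27, 140.29], [-89.18, 269.18], [5.43, 117.66], [-154.24, 154.24]. Speed limits (degrees/s): [147.25, 147.25, 180, 180, 180, 180, 180].

INTERFACE

Orientations are given as [roll, pitch, yaw] about the fixed x, y, z axes, in that order (R = Rz(yaw) Ry(pitch) Rx(roll)).
In Python, from cell import env gives the robot as it stands. The module is installed in compiled form; this text tells all that it offers.
- The arm moves only by the tool drive_tool, never from a script. Its argument "moves" is one flat list of numbers, 5 for each row, row after row: the shift along the tool's x, y, z in units of 40 mm (1.0 is 40 mm), then the turn about the tool's z in units of 10 degrees (1.0 is 10 degrees), then the finger opening in mm, from 0 to 87. A call has 1 to 5 rows; each row is the pose to reach, as a shift and turn from the pose commanded when the call began, along the tool's axes at that moment; what a row does not reach only later rows make up. A row lasts 1/8 s, in which the tool goes at most 62.5 mm and 10.7 degrees, less where a joint would pass 70% of its speed; a pose out of reach is approached as far as the arm can. A call with a gripper value outside its range is refused whole. The fingers move at their own pace and stop on an object; "squeeze" is the grip in N (left out, the last holds). Time passes only in rows, so rows that repeat a pose let the fingers close. It gives the time, the measured TCP pose, the force, the opening and the grip force at its end, in the units of the state.
- env.get_obs(): the state, without advancing time (a new reading comes with each control period).
- env.read_camera(name): name is "scene" or "top" or "wrist"; returns (picture, depth): 420x560x3 uint8, red, green, blue; 420x560 float32, m along the optical axis (not along the pixel's ray), 0 where there is no reading.
- env.camera_model(name): a dict with "K" (3x3 intrinsics, pixels), "rvec" (rotation vector, rad) and "tvec" (3), from world to camera coordinates, as OpenCV has them; the wrist camera has in their place "tool_from_camera" (4x4, takes a point from camera to tool coordinates, whose origin is the TCP and whose axes are the flange's). Camera axes: x right, y down, z forward; pixel columns grow to the right and rows downward; lengths in m; the calibration is good to about 2 mm. A picture is of the moment at which its call begins: read the wrist's pose just before it. camera_model takes no time and is no camera call.
- env.sign_off(): hands the job in; it is judged then, once.
The state is a dict: "time_s": time; "qpos": joint angles; "joint_velocities": joint speeds; "effort": joint torques, N m; "tool_pos": TCP position; "tool_rot": TCP orientation; "force": force on the tool from outside, world axes, zero at the start; "wrist_torque": the same for the moment, N m; "grip_width": finger opening in m; "grasp_force": force on a finger pad.
Only numpy, scipy, OpenCV 4.12 (cv2) and the standard library are available. Lean on these libraries where they do the work, as an engineer would, in place of code of your own. Each camera call takes 0.05 s, during which the arm holds its last target. There are 200 camera calls.

## Working session

There is one attempt and no reset: what is moved stays moved. The work goes in short steps, Python scripts to look and compute and a tool call to move; the robot and the scene stay as the last step left them, time stands still between calls to the robot, and variables do not carry over. Pictures are saved under pics/ and viewed, at most 10 in all, crops included, and the job is handed in when it is done.

Besides the shell and the picture viewer there is one more tool, called after "Call:" as name(argument=value, ...) on one line, values as JSON. drive_tool: Moves the arm, as the interface text tells. Its arguments: {"type":"object","properties":{"moves":{"type":"array","items":{"type":"number"}},"squeeze":{"type":"number"}},"required":["moves"]}

```bash
mkdir -p pics; cat > h.py <<'E'
from cell import env
import numpy as np, cv2
def cam(n):
    m=env.camera_model(n); K=np.array(m["K"])
    R=cv2.Rodrigues(np.array(m["rvec"],float))[0]; t=np.array(m["tvec"],float).ravel()
    return K,R,t
def ray(n,uv,z):
    K,R,t=cam(n); d=R.T@np.linalg.inv(K)@np.array([uv[0],uv[1],1.]); c=-R.T@t
    return c+d*(z-c[2])/d[2]
def cloud(n,D):
    K,R,t=cam(n); v,u=np.mgrid[:D.shape[0],:D.shape[1]]
    p=np.stack([u,v,np.ones_like(u)],-1)@np.linalg.inv(K).T*D[...,None]
    return (p-t)@R
def proj(n,P):
    K,R,t=cam(n); q=(R@np.asarray(P).T).T+t; q=q@K.T; return q[...,:2]/q[...,2:]
E
python3 - <<'E'
from h import *
o=env.get_obs(); print(o["tool_pos"],o["tool_rot"],o["time_s"])
for n in("scene","top"):
    I,D=env.read_camera(n); np.savez(f"{n}.npz",I=I,D=D); cv2.imwrite(f"pics/{n}0.png",I[...,::-1])
    K,R,t=cam(n); print(n,-R.T@t,(D>0).mean())
E
```

```text
[ 0.25275914 -0.59824857  0.22144993] [-1.79891034e+02  7.74069461e-03  2.29123053e+01] 0.0
scene [ 1.31001187 -0.25851945  0.71117587] 0.9947278911564625
top [0.46601038 0.00528723 1.18101781] 0.995812074829932
```

View pics/top0.png

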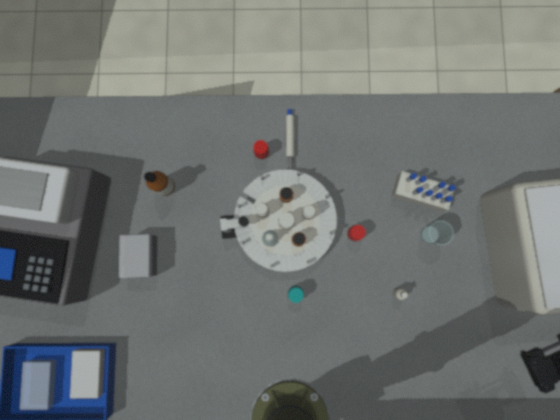

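View pics/scene0.png

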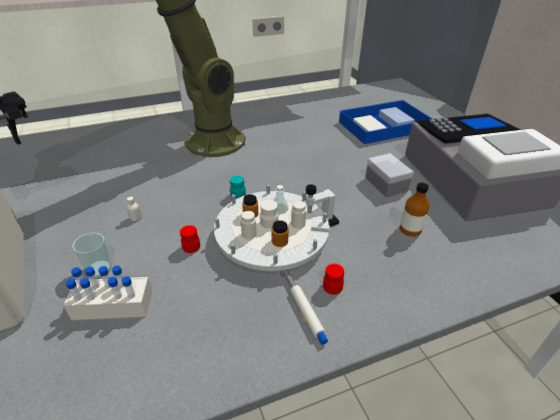

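The top view shows the carousel at about (286,220), its index arm at the left (228,226), and the pale flask candidate near (270,239). Red look-alikes stand at (261,149) and (357,232), and a turquoise one at (296,295). The scene view shows the flask near (280,198). Next I'll enlarge and measure.

```bash
python3 - <<'E'
from h import *
d=np.load("top.npz"); I,D=d["I"],d["D"]; P=cloud("top",D)
c=ray("top",(286,220),.046); print("guess",c)
near=np.hypot(P[...,0]-c[0],P[...,1]-c[1])<.21
m=(near&(abs(P[...,2]-.046)<.006)).astype(np.uint8)
m=cv2.morphologyEx(m,cv2.MORPH_CLOSE,np.ones((9,9)))
k=max(cv2.findContours(m,0,1)[0],key=cv2.contourArea)
h=cv2.convexHull(k)[:,0]; H=np.array([ray("top",p,.046)[:2] for p in h])
A=np.c_[2*H,np.ones(len(H))]; s=np.linalg.lstsq(A,(H**2).sum(1),rcond=None)[0]
C=s[:2]; print("centre",C,"r",np.sqrt(s[2]+C@C))
r=np.hypot(P[...,0]-C[0],P[...,1]-C[1]); a=np.degrees(np.arctan2(P[...,1]-C[1],P[...,0]-C[0]))
# pegs
m=((r>.125)&(r<.155)&(P[...,2]>.058)&(P[...,2]<.079)).astype(np.uint8)
n,L,S,ce=cv2.connectedComponentsWithStats(m)
for i in range(1,n):
    p=P[L==i]; print("peg",S[i,4],ce[i].round(1),p.mean(0).round(3),a[L==i].mean().round(1), r[L==i].mean().round(3))
# tall things, jars
m=((r<.2)&(P[...,2]>.09)).astype(np.uint8)
n,L,S,ce=cv2.connectedComponentsWithStats(m)
for i in range(1,n):
    p=P[L==i]; print("hi",S[i,4],ce[i].round(1),np.median(p,0).round(3),p[:,2].max().round(3),a[L==i].mean().round(1), r[L==i].mean().round(3))
x=I[160:285,205:350]; cv2.imwrite("pics/crop_t.png",cv2.resize(x,None,fx=4.5,fy=4.5,interpolation=2)[...,::-1])
s=np.load("scene.npz")["I"][170:275,200:350]; cv2.imwrite("pics/crop_s.png",cv2.resize(s,None,fx=5,fy=5,interpolation=2)[...,::-1])
E
```

```text
guess [0.5745158  0.00604545 0.046     ]
centre [0.57590243 0.0122672 ] r 0.15084703347346679
peg 12 [298.1 172.8] [ 0.709 -0.03   0.073] -17.6 0.14
peg 13 [261.6 176.6] [0.699 0.076 0.072] 27.3 0.138
peg 12 [326.9 195.7] [ 0.642 -0.112  0.071] -62.2 0.141
peg 13 [238.4 205.4] [0.615 0.143 0.07 ] 73.2 0.137
peg 13 [331.6 232.4] [ 0.536 -0.124  0.072] -106.5 0.142
peg 11 [241.8 242.2] [0.51  0.132 0.072] 119.0 0.137
peg 11 [308.5 261.6] [ 0.453 -0.057  0.073] -150.7 0.141
peg 9 [271. 266.] [0.442 0.049 0.073] 164.6 0.139
hi 1 [21.  1.] [0.466 0.005 1.181] 1.181 -176.4 0.11
hi 1 [410.   0.] [0.466 0.005 1.181] 1.181 -176.4 0.11
hi 1 [430.   0.] [0.466 0.005 1.181] 1.181 -176.4 0.11
hi 1 [58.  2.] [0.466 0.005 1.181] 1.181 -176.4 0.11
hi 1 [110.   3.] [0.466 0.005 1.181] 1.181 -176.4 0.11
hi 1 [227.   2.] [0.466 0.005 1.181] 1.181 -176.4 0.11
hi 1 [320.   2.] [0.466 0.005 1.181] 1.181 -176.4 0.11
hi 1 [397.   3.] [0.466 0.005 1.181] 1.181 -176.4 0.11
hi 1 [490.   3.] [0.466 0.005 1.181] 1.181 -176.4 0.11
hi 1 [531.   3.] [0.466 0.005 1.181] 1.181 -176.4 0.11
hi 1 [307.   4.] [0.466 0.00
[... 28230 characters left out ...]
.] [0.466 0.005 1.181] 1.181 -176.4 0.11
hi 1 [544. 414.] [0.466 0.005 1.181] 1.181 -176.4 0.11
hi 1 [ 32. 416.] [0.466 0.005 1.181] 1.181 -176.4 0.11
hi 1 [ 74. 416.] [0.466 0.005 1.181] 1.181 -176.4 0.11
hi 1 [272. 417.] [0.466 0.005 1.181] 1.181 -176.4 0.11
hi 1 [388. 416.] [0.466 0.005 1.181] 1.181 -176.4 0.11
hi 1 [ 22. 419.] [0.466 0.005 1.181] 1.181 -176.4 0.11
hi 1 [ 35. 418.] [0.466 0.005 1.181] 1.181 -176.4 0.11
hi 1 [262. 418.] [0.466 0.005 1.181] 1.181 -176.4 0.11
hi 1 [299. 419.] [0.466 0.005 1.181] 1.181 -176.4 0.11
hi 1 [382. 419.] [0.466 0.005 1.181] 1.181 -176.4 0.11
hi 1 [399. 418.] [0.466 0.005 1.181] 1.181 -176.4 0.11
hi 1 [495. 418.] [0.466 0.005 1.181] 1.181 -176.4 0.11
```

View pics/crop_t.png

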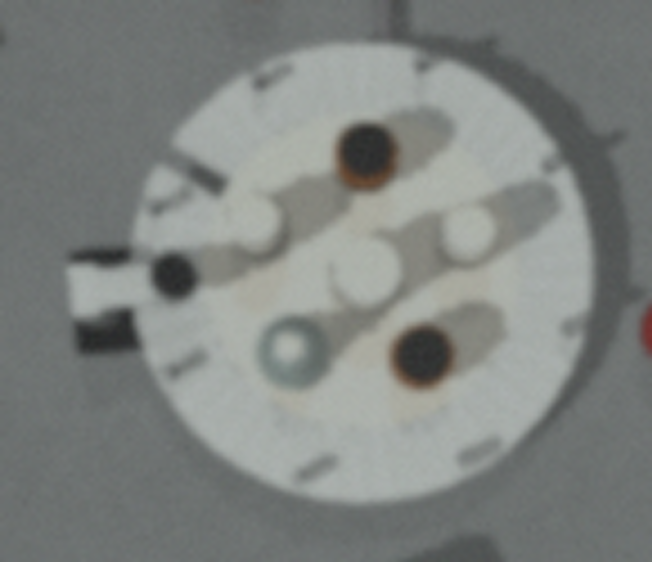

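View pics/crop_s.png

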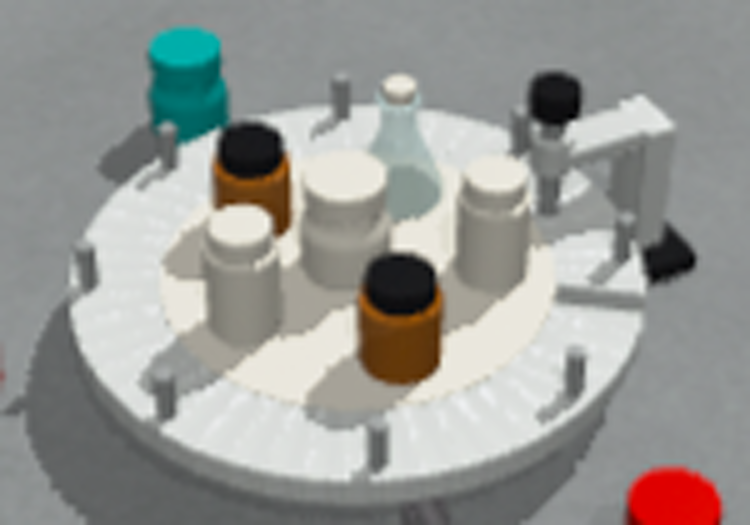

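The top crop shows the flask at (294,350), the notch slot at (195,172) and the knob at (174,275). The pegs are round the rim. The scene crop confirms the flask: it is the only conical, white-stoppered glass, at (400,150). The jar is in the middle.

```bash
python3 - <<'E'
from h import *
d=np.load("top.npz"); I,D=d["I"],d["D"]; P=cloud("top",D)
pe=np.array([[298.1,172.8],[261.6,176.6],[326.9,195.7],[238.4,205.4],[331.6,232.4],[241.8,242.2],[308.5,261.6],[271,266]])
H=np.array([ray("top",p,.072)[:2] for p in pe])
s=np.linalg.lstsq(np.c_[2*H,np.ones(8)],(H**2).sum(1),rcond=None)[0]; C=s[:2]
print("C",C,np.sqrt(s[2]+C@C))
ang=np.degrees(np.arctan2(*(H-C).T[::-1])); print(np.sort(ang).round(1)); 
off=np.degrees(np.angle(np.exp(1j*8*np.radians(ang-22.5)).mean()))/8; print("peg phase mod45",off)
f=lambda uv,z:(lambda q:print(uv,q.round(4),np.hypot(*(q[:2]-C)).round(4),np.degrees(np.arctan2(*(q[:2]-C)[::-1])).round(1)))(ray("top",uv,z))
cr=lambda x,y:(205+x/4.5-.4,160+y/4.5-.4)
print("flask");f(cr(290,349),.120);print("knob");f(cr(174,275),.130);print("notch");f(cr(195,172),.046)
print("post");f(cr(80,289),.098)
print("jar");f(cr(366,270),.106)
g=I.astype(int).sum(2)
kn=(D>.9)&(abs(P[...,2]-.13)<.012)&(np.hypot(*(P[...,:2]-C).transpose(2,0,1))<.2)
print("knob depth",P[kn].mean(0),kn.sum())
arm=(D>.9)&(abs(P[...,2]-.094)<.008)&(np.hypot(*(P[...,:2]-C).transpose(2,0,1))<.2)&(np.hypot(*(P[...,:2]-C).transpose(2,0,1))>.13)
q=P[arm].mean(0);print("bar",q,arm.sum(),np.degrees(np.arctan2(*(q[:2]-C)[::-1])))
for nm,lo in (("obst",.03),):
    m=((P[...,2]>lo)&(D>.5)&(np.hypot(*(P[...,:2]-C).transpose(2,0,1))<.33)&(np.hypot(*(P[...,:2]-C).transpose(2,0,1))>.16)).astype(np.uint8)
    n,L,S,ce=cv2.connectedComponentsWithStats(m)
    for i in range(1,n):
        if S[i,4]>15: print(S[i,4],ce[i].round(),P[L==i].min(0).round(3),P[L==i].max(0).round(3))
E
```

```text
C [0.57572702 0.00984336] 0.13926477623412103
[-151.4 -106.7  -61.7  -16.6   28.2   73.4  118.4  163.6]
peg phase mod45 5.891283554804469
flask
(269.0444444444445, 237.15555555555554) [0.5208 0.0525 0.12  ] 0.0696 142.1
knob
(243.26666666666665, 220.7111111111111) [0.5654 0.122  0.13  ] 0.1126 95.3
notch
(247.93333333333334, 197.82222222222222) [0.6411 0.1179 0.046 ] 0.1263 58.8
post
(222.37777777777777, 223.82222222222222) [0.5601 0.184  0.098 ] 0.1748 95.1
jar
(285.93333333333334, 219.6) [0.5699 0.0062 0.106 ] 0.0069 -147.9
knob depth [0.55396694 0.10638014 0.12752416] 112
bar [0.56043457 0.16778811 0.09258442] 190 95.53022346914516
211 [260. 148.] [0.77  0.059 0.031] [0.812 0.105 0.066]
106 [224. 225.] [0.542 0.169 0.036] [0.577 0.193 0.098]
208 [357. 232.] [ 0.515 -0.221  0.03 ] [ 0.558 -0.177  0.067]
209 [295. 294.] [ 0.34  -0.042  0.03 ] [0.383 0.002 0.067]
```

Centre is (0.576, 0.010) and base yaw is about 5.3°. The flask is at 141–142° and needs 185.3°. The notch is at about 58.8° and needs 95.3°, so the platter has to turn about +36.5° CCW. That leaves the flask about 10 mm off centre, within tolerance. I'll push the peg at (0.536, -0.124) in +x with closed fingers at yaw 0.

Call:
drive_tool(moves=[1.02, -0.854, 0, 0.46, 0, 2.04, -1.708, 0, 0.92, 0, 3.06, -2.56, 0, 1.38, 0, 4.08, -3.416, 0, 1.84, 0, 5.09, -4.27, 0, 2.29, 0])

```text
time_s: 0.72
tool_pos: [0.3745, -0.3603, 0.2222]
tool_rot: [-180.0, 0.0, -0.1]
force: [0.8, -0.8, 0.4]
grip_width: 0.045
grasp_force: 0.0
```

Call:
drive_tool(moves=[0.6, -1.18, 0, 0, 0, 1.2, -2.36, 0, 0, 0, 1.8, -3.53, 0, 0, 0, 2.4, -4.7, 0, 0, 0, 3.0, -5.88, 0, 0, 0])

```text
time_s: 1.35
tool_pos: [0.4943, -0.1255, 0.2223]
tool_rot: [180.0, 0.0, -0.0]
force: [0.1, 0.6, 0.0]
grip_width: 0.0017
grasp_force: 0.0
```

Call:
drive_tool(moves=[0, 0, 1.2, 0, 0, 0, 0, 2.4, 0, 0, 0, 0, 3.4, 0, 0, 0, 0, 4.15, 0, 0, 0, 0, 4.15, 0, 0])

```text
time_s: 1.98
tool_pos: [0.4915, -0.1263, 0.0541]
tool_rot: [-179.9, 0.3, 0.0]
force: [0.1, -0.0, 0.3]
grip_width: 0.0005
grasp_force: 0.0
```

```bash
python3 - <<'E'
from h import *
I,D=env.read_camera("scene"); cv2.imwrite("pics/s1.png",cv2.resize(I[150:290,170:360],None,fx=4,fy=4,interpolation=2)[...,::-1])
o=env.get_obs(); print(o["tool_pos"],o["tool_rot"],o["force"],o["grip_width"])
E
```

```text
[ 0.49320073 -0.12668636  0.0559268 ] [-1.79947021e+02  1.24933927e-01  1.49763499e-02] [-0.22098961 -0.47707934  1.11775687] 0.0005455819114721249
```

View pics/s1.png

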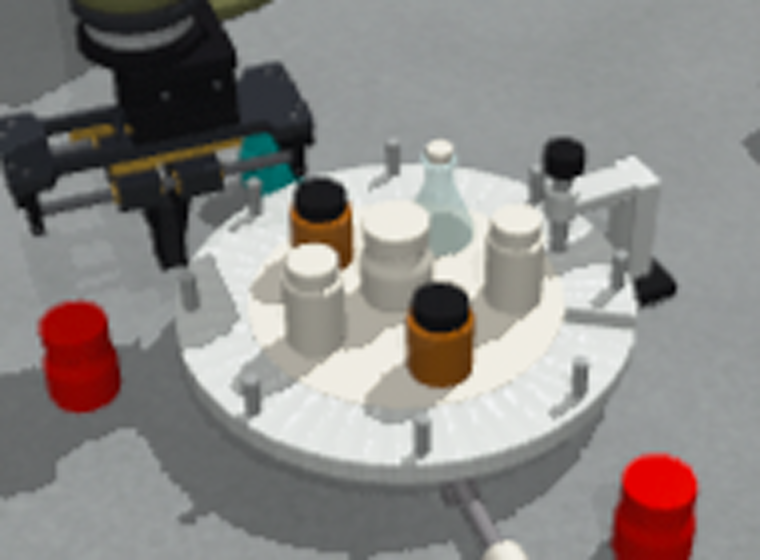

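The fingers (crop 170,260) stand just behind the chosen peg (190,290), clear of the jars. I'll push slowly.

Call:
drive_tool(moves=[0.15, 0, 0, 0, 0, 0.3, 0, 0, 0, 0, 0.45, 0, 0, 0, 0, 0.6, 0, 0, 0, 0, 0.7, 0, 0, 0, 0])

```text
time_s: 2.65
tool_pos: [0.5218, -0.1268, 0.0565]
tool_rot: [-180.0, 0.1, 0.0]
force: [-5.0, 1.8, 1.4]
grip_width: 0.0001
grasp_force: 1.8
```

Call:
drive_tool(moves=[0.07, 0, 0, 0, 0, 0.14, 0, 0, 0, 0, 0.21, 0, 0, 0, 0, 0.28, 0, 0, 0, 0, 0.35, 0, 0, 0, 0])

```text
time_s: 3.28
tool_pos: [0.5348, -0.1289, 0.0559]
tool_rot: [179.9, 0.1, -0.1]
force: [-3.8, -3.0, -0.7]
grip_width: 0.0006
grasp_force: 2.3
```

Call:
drive_tool(moves=[0.07, 0, 0, 0, 0, 0.14, 0, 0, 0, 0, 0.21, 0, 0, 0, 0, 0.28, 0, 0, 0, 0, 0.35, 0, 0, 0, 0])

```text
time_s: 3.9
tool_pos: [0.549, -0.1289, 0.056]
tool_rot: [179.9, 0.1, -0.1]
force: [-4.3, -2.5, 0.2]
grip_width: 0.0003
grasp_force: 2.1
```

Call:
drive_tool(moves=[0.07, 0, 0, 0, 0, 0.14, 0, 0, 0, 0, 0.21, 0, 0, 0, 0, 0.28, 0, 0, 0, 0, 0.35, 0, 0, 0, 0])

```text
time_s: 4.53
tool_pos: [0.5632, -0.1288, 0.056]
tool_rot: [179.9, 0.1, -0.1]
force: [-3.0, -2.1, 0.5]
grip_width: 0.0006
grasp_force: 2.0
```

Call:
drive_tool(moves=[0.07, -0.02, 0, 0, 0, 0.14, -0.04, 0, 0, 0, 0.21, -0.06, 0, 0, 0, 0.28, -0.08, 0, 0, 0, 0.35, -0.1, 0, 0, 0])

```text
time_s: 5.15
tool_pos: [0.5774, -0.1271, 0.0561]
tool_rot: [179.7, 0.1, -0.2]
force: [-2.6, -6.7, 0.1]
grip_width: 0.0002
grasp_force: 3.3
```

```bash
cat > look.py <<'E'
from h import *
import sys
I,D=env.read_camera("top"); np.savez("t1.npz",I=I,D=D); P=cloud("top",D); C=np.array([.5757,.0098])
r=np.hypot(P[...,0]-C[0],P[...,1]-C[1])
m=((D>.9)&(r>.125)&(r<.155)&(P[...,2]>.058)&(P[...,2]<.079)).astype(np.uint8)
n,L,S,ce=cv2.connectedComponentsWithStats(m)
a=[]
for i in range(1,n):
    if 6<S[i,4]<18:
        q=ray("top",ce[i],.072)[:2]-C
        if abs(np.hypot(*q)-.14)<.004: a.append(np.degrees(np.arctan2(q[1],q[0])))
ph=np.degrees(np.angle(np.exp(1j*8*np.radians(np.array(a)-22.5)).mean()))/8
o=env.get_obs(); print(np.round(a,1),"yaw mod45",ph, o["force"],o["tool_pos"])
kn=(I.astype(int).sum(2)<150)&(np.hypot(P[...,0]-.56,P[...,1]-.115)<.04)&(P[...,2]>.11)&(D>.9)
print("knob z",np.median(P[kn][:,2]) if kn.any() else None,kn.sum())
E
python3 look.py; python3 - <<'E'
from h import *
d=np.load("top.npz");I,D=d["I"],d["D"];P=cloud("top",D)
kn=(I.astype(int).sum(2)<150)&(np.hypot(P[...,0]-.56,P[...,1]-.115)<.04)&(P[...,2]>.11)&(D>.9)
print("knob0 z",np.median(P[kn][:,2]),kn.sum(),P[kn].mean(0))
E
```

```text
[   6.4  -38.8   51.5 -128.7  141.2 -173.6] yaw mod45 -16.169552482628013 [-1.79567909 -8.25448214 -1.15245779] [ 0.57784402 -0.12692576  0.05615476]
knob z 0.13063183717382582 16
knob0 z 0.130909306493729 30 [0.56590723 0.12293329 0.13062091]
```

Call:
drive_tool(moves=[0.07, 0.06, 0, 0, 0, 0.14, 0.06, 0, 0, 0, 0.2, 0.05, 0, 0, 0, 0.26, 0.04, 0, 0, 0, 0.32, 0.03, 0, 0, 0])

```text
time_s: 5.82
tool_pos: [0.5907, -0.1253, 0.0562]
tool_rot: [179.9, 0.0, -0.0]
force: [-2.9, -5.1, -1.4]
grip_width: 0.0002
grasp_force: 2.3
```

```bash
python3 look.py
```

```text
[  12.1  -33.1   56.8  101.8 -123.1  146.8 -168.3] yaw mod45 -10.640983380150109 [-2.82965105 -5.06355025 -1.93731843] [ 0.59108235 -0.12517983  0.05625014]
knob z 0.12895561783432735 19
```

Call:
drive_tool(moves=[0.05, 0, 0, 0, 0, 0.1, 0, 0, 0, 0, 0.15, -0.01, 0, 0, 0, 0.2, -0.02, 0, 0, 0, 0.25, -0.03, 0, 0, 0])

```text
time_s: 6.5
tool_pos: [0.601, -0.1227, 0.0565]
tool_rot: [-180.0, -0.0, 0.0]
force: [-2.0, -3.3, -2.1]
grip_width: 0.0006
grasp_force: 1.9
```

Call:
drive_tool(moves=[0.025, -0.005, 0, 0, 0, 0.05, -0.01, 0, 0, 0, 0.075, -0.015, 0, 0, 0])

```text
time_s: 6.88
tool_pos: [0.6039, -0.1219, 0.0565]
tool_rot: [-180.0, -0.0, 0.0]
force: [-2.6, -2.0, -1.9]
grip_width: 0.0003
grasp_force: 1.8
```

```bash
python3 look.py
```

```text
[  17.6  -27.7   62.5  107.5 -117.6  152.2 -162.7] yaw mod45 -5.110352407445545 [-2.24645621 -2.45445563 -2.41445963] [ 0.6040436  -0.12186338  0.05654848]
knob z 0.13048962279466936 8
```

Call:
drive_tool(moves=[0.02, -0.005, 0, 0, 0, 0.04, -0.01, 0, 0, 0, 0.06, -0.015, 0, 0, 0])

```text
time_s: 7.3
tool_pos: [0.6062, -0.1213, 0.0565]
tool_rot: [-180.0, 0.0, 0.0]
force: [-2.8, -1.3, -1.5]
grip_width: 0.0004
grasp_force: 1.8
```

Call:
drive_tool(moves=[0.02, -0.005, 0, 0, 0, 0.04, -0.01, 0, 0, 0, 0.06, -0.015, 0, 0, 0])

```text
time_s: 7.68
tool_pos: [0.6087, -0.1206, 0.0565]
tool_rot: [-180.0, 0.0, 0.0]
force: [-2.4, 0.3, -1.1]
grip_width: 0.0005
grasp_force: 1.6
```

```bash
python3 look.py
```

```text
[  19.6  -25.5   64.7  109.6 -115.7  154.5 -160.6] yaw mod45 -2.987913644723279 [-1.8888745   0.8544878  -2.74116774] [ 0.60878637 -0.12051803  0.05654921]
knob z 0.12587872716513554 10
```

Call:
drive_tool(moves=[0.02, -0.005, 0, 0, 0, 0.04, -0.01, 0, 0, 0])

```text
time_s: 7.98
tool_pos: [0.6102, -0.1201, 0.0566]
tool_rot: [-180.0, 0.0, 0.0]
force: [-3.6, 1.4, -0.5]
grip_width: 0.0007
grasp_force: 1.7
```

```bash
python3 look.py; python3 look.py
```

```text
[  20.3  -25.    64.9  110.1 -115.   155.  -159.9] yaw mod45 -2.430723019571394 [-2.94508001  1.28974713 -1.63096236] [ 0.61029205 -0.12005809  0.05653157]
knob z 0.12445034668801754 11
[  20.1  -24.8   65.3  110.3 -114.7  155.1 -159.9] yaw mod45 -2.298067932921576 [-3.24911033  1.50681672 -1.7800224 ] [ 0.61029606 -0.12012291  0.05654383]
knob z 0.12462117561767909 7
```

The knob reads about 6 mm lower (0.1245). One small push will show whether the platter is held.

Call:
drive_tool(moves=[0.02, -0.005, 0, 0, 0, 0.03, -0.005, 0, 0, 0])

```text
time_s: 8.32
tool_pos: [0.6114, -0.1199, 0.0566]
tool_rot: [-180.0, 0.0, 0.0]
force: [-3.8, 2.5, -0.4]
grip_width: 0.0001
grasp_force: 1.8
```

```bash
python3 look.py; python3 - <<'E'
from h import *
I,D=env.read_camera("scene"); cv2.imwrite("pics/s2.png",cv2.resize(I[160:250,240:350],None,fx=6,fy=6,interpolation=2)[...,::-1])
E
```

```text
[  20.8  -24.3   66.   110.7 -114.6  155.4 -159.2] yaw mod45 -1.8080122398978538 [-3.35753237  1.81968888  0.06461346] [ 0.61145117 -0.11994718  0.05657636]
knob z 0.12599131825493667 8
```

View pics/s2.png

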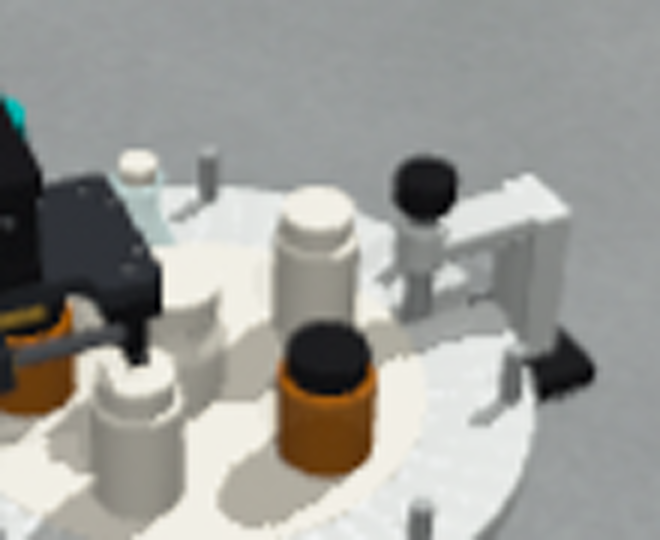

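The picture shows the notch under the arm at (430,300) and the knob at (425,187), close to the bush. I'll measure the knob's drop against the first scene picture.

```bash
cat > kn.py <<'E'
from h import *
I,D=env.read_camera("scene"); np.savez("s_now.npz",I=I,D=D)
def c(I):
    g=I[180:205,298:325].astype(float).mean(2); w=np.clip(90-g,0,60)
    v,u=np.mgrid[180:205,298:325]; return (w*u).sum()/w.sum(),(w*v).sum()/w.sum()
a=c(np.load("scene.npz")["I"]);b=c(I);K=cam("scene")[0]
q=proj("scene",np.array([[.5655,.122,.121],[.5655,.122,.1155]])); print(a,b,"expected shift for 5.5mm",q[1]-q[0])
E
python3 kn.py
```

```text
(np.float64(310.55101386036966), np.float64(189.51540041067764)) (np.float64(310.5235788765557), np.float64(191.12404978136564)) expected shift for 5.5mm [-0.11293339  1.72012408]
```

The knob dropped about 5.2 mm, so the pin is in the notch. Backing off, lifting and moving over the knob.

Call:
drive_tool(moves=[-0.15, 0, 0, 0, 0, -0.35, 0, 0, 0, 0, -0.35, 0, -1.2, 0, 0, -0.35, 0, -2.6, 0, 0, -0.35, 0, -3.6, 0, 0])

```text
time_s: 9.1
tool_pos: [0.5983, -0.1214, 0.204]
tool_rot: [179.9, -0.3, -0.0]
force: [0.2, 0.8, -1.4]
grip_width: 0.0001
grasp_force: 0.0
```

```bash
python3 look.py; python3 kn.py
```

```text
[  20.8  -24.1   65.9  110.6 -114.3  155.4 -159.2] yaw mod45 -1.7709759033150416 [ 1.92171089 -1.19151855  3.59343983] [ 0.6009431  -0.12171912  0.2096117 ]
knob z 0.1253248074281015 13
(np.float64(310.55101386036966), np.float64(189.51540041067764)) (np.float64(310.5185580774366), np.float64(191.12156208277705)) expected shift for 5.5mm [-0.11293339  1.72012408]
```

Call:
drive_tool(moves=[-0.17, -1.2, 0, 0, 0, -0.34, -2.4, 0, 0, 0, -0.51, -3.6, 0, 0, 0, -0.68, -4.9, 0, 0, 0, -0.85, -6.12, 0, 0, 0])

```text
time_s: 9.82
tool_pos: [0.563, 0.1253, 0.2002]
tool_rot: [180.0, -0.1, -0.0]
force: [1.0, 0.7, -0.0]
grip_width: 0.0005
grasp_force: 0.0
```

Call:
drive_tool(moves=[0, 0, 0.6, 0, 0, 0, 0, 1.2, 0, 0, 0, 0, 1.7, 0, 0, 0, 0, 1.7, 0, 0])

```text
time_s: 10.32
tool_pos: [0.5622, 0.1234, 0.1306]
tool_rot: [180.0, 0.2, -0.0]
force: [0.1, 0.3, 0.3]
grip_width: 0.0004
grasp_force: 0.0
```

Call:
drive_tool(moves=[0.05, 0, 0.04, 0, 0, 0.05, 0, 0.08, 0, 0, 0.05, 0, 0.12, 0, 0, 0.05, 0, 0.16, 0, 0, 0.05, 0, 0.2, 0, 0])

```text
time_s: 10.95
tool_pos: [0.5654, 0.1242, 0.1245]
tool_rot: [180.0, -0.0, 0.0]
force: [0.3, 0.5, 0.2]
grip_width: -0.0
grasp_force: 0.2
```

Call:
drive_tool(moves=[0, 0, 0.02, 0, 0, 0, 0, 0.04, 0, 0, 0, 0, 0.06, 0, 0, 0, 0, 0.08, 0, 0])

```text
time_s: 11.45
tool_pos: [0.5654, 0.1243, 0.1212]
tool_rot: [180.0, -0.0, 0.0]
force: [-0.8, 0.3, 0.1]
grip_width: 0.0002
grasp_force: 0.0
```

Call:
drive_tool(moves=[0, 0, 0.02, 0, 0, 0, 0, 0.04, 0, 0, 0, 0, 0.06, 0, 0, 0, 0, 0.08, 0, 0])

```text
time_s: 11.95
tool_pos: [0.5654, 0.1242, 0.1182]
tool_rot: [180.0, -0.0, 0.0]
force: [-1.7, -0.2, 3.7]
grip_width: -0.0002
grasp_force: 1.5
```

Call:
drive_tool(moves=[0, 0, 0.02, 0, 0, 0, 0, 0.04, 0, 0, 0, 0, 0.05, 0, 0])

```text
time_s: 12.32
tool_pos: [0.5655, 0.1243, 0.1174]
tool_rot: [180.0, -0.0, 0.0]
force: [-4.3, -0.7, 10.9]
grip_width: 0.0
grasp_force: 5.7
```

Call:
drive_tool(moves=[0, 0, 0.02, 0, 0, 0, 0, 0.02, 0, 0])

```text
time_s: 12.58
tool_pos: [0.5655, 0.1243, 0.1174]
tool_rot: [180.0, -0.0, 0.0]
force: [-5.9, -2.2, 14.0]
grip_width: 0.0004
grasp_force: 7.0
```

```bash
python3 - <<'E'
from h import *
o=env.get_obs(); print(o["tool_pos"],o["force"])
E
python3 kn.py; python3 look.py
```

```text
[0.56553869 0.12429145 0.11735407] [-5.90751567 -2.22969277 14.02549623]
(np.float64(310.55101386036966), np.float64(189.51540041067764)) (np.float64(310.9040517726505), np.float64(188.5287625836303)) expected shift for 5.5mm [-0.11293339  1.72012408]
[  20.5  -24.6  -69.5 -114.5 -159.7] yaw mod45 -2.046509359928968 [-4.99981494 -1.2043798  13.67090136] [0.56549468 0.12430167 0.11730804]
knob z 0.22921337937570246 7
```

Call:
drive_tool(moves=[0, 0, 0.03, 0, 0, 0, 0, 0.03, 0, 0])

```text
time_s: 12.92
tool_pos: [0.5656, 0.1243, 0.1173]
tool_rot: [179.9, -0.1, 0.0]
force: [-8.1, -2.5, 19.7]
grip_width: 0.0005
grasp_force: 10.0
```

Call:
drive_tool(moves=[0, 0, -0.15, 0, 0, 0, 0, -0.5, 0, 0, 0, 0, -1.5, 0, 0, 0, 0, -2.5, 0, 0, 1, 2, -3.2, 0, 0])

```text
time_s: 13.55
tool_pos: [0.5921, 0.0773, 0.2367]
tool_rot: [-179.8, -0.3, 0.6]
force: [1.1, -0.0, -0.6]
grip_width: 0.0004
grasp_force: 0.0
```

Call:
drive_tool(moves=[-0.5, 1.5, 0, 0, 0, -1, 2.5, 0, 0, 0, -1, 3.5, 0, 0, 0, -1, 3.5, 0, 0, 0])

```text
time_s: 14.05
tool_pos: [0.5517, -0.0739, 0.2328]
tool_rot: [179.9, 0.0, -0.4]
force: [0.6, -0.0, -0.9]
grip_width: 0.0001
grasp_force: 0.0
```

```bash
python3 kn.py; python3 look.py; python3 - <<'E'
from h import *
I=np.load("s_now.npz")["I"]; cv2.imwrite("pics/s3.png",cv2.resize(I[160:275,190:350],None,fx=5,fy=5,interpolation=2)[...,::-1])
E
```

```text
(np.float64(310.55101386036966), np.float64(189.51540041067764)) (np.float64(310.3496644295302), np.float64(193.46993288590608)) expected shift for 5.5mm [-0.11293339  1.72012408]
[  20.4  -24.6   65.4  110.3  155.4 -159.7] yaw mod45 -2.114080640252612 [ 0.97219058  1.44292335 -0.79918106] [ 0.55218265 -0.0687998   0.23293914]
knob z 0.11666177962805638 16
```

View pics/s3.png

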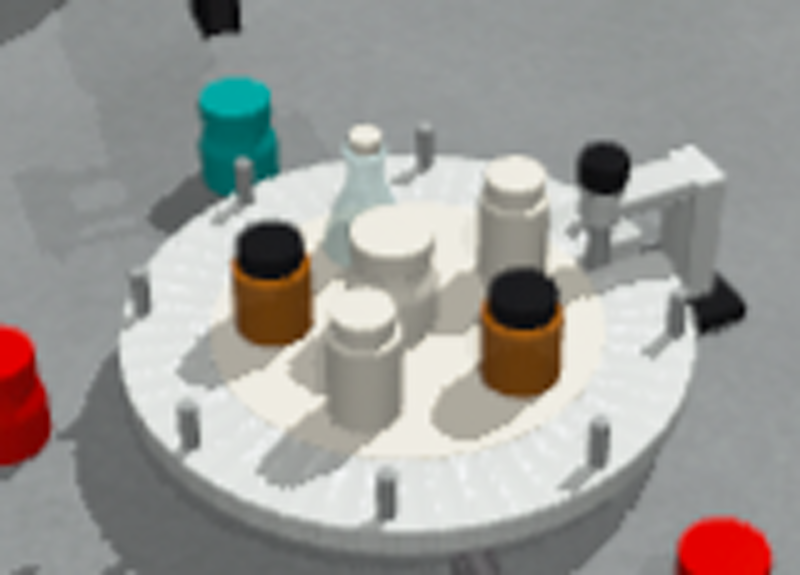

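The knob at (605,168) sits on the bush, the jar stands upright mid-platter, and the flask at (362,190) faces the robot. The knob's shift of 3.95 px is about 12.6 mm, so the pin is home.

```bash
python3 -c "
from cell import env
print(env.sign_off())"
```

```text
the job is handed in; nothing more can be done
None
```

The job is handed in: the flask faces the front (about 9 mm to one side, limit 18 mm), the pin dropped into the notch by itself, and I pressed it fully home at about 20 N. The jar is upright and the robot touches nothing; the sign-off returned no verdict.

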